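# Back off a shaker's knurled hold-down nut by fingertip and slide the strap clear

## Task

The light-blue incubation box on the bench shaker has to be freed from its hold-down. Roll a fingertip along the knurled rim of the black nut to loosen it by three full turns (counter-clockwise seen from above, to within a quarter turn), and only then push the dark steel strap by its upturned lip straight back off the box until it stops against the stud. Only touch and push: do not grip the nut or the strap, lift nothing, leave the box where it stands and do not disturb the other things on the table.

Things in the scene. Friction and masses are not known exactly. Their poses are not given: they have to be found in the camera images.
- shaker: White bench shaker, fixed, 216 x 150 mm, aluminium platform top 76 mm above the table. Origin: centre of its underside. Its x axis points from the box end to the clamp end, the way the strap slides open; speed knob and blank display are on its -x face. The clamp's stud stands at x = +32 mm, y = 0 on an aluminium riser, stud top 186.5 mm above the table.
- hold_down_nut (a joint): Turning angle of the black nut in rad: 0 = tight (start), grows counter-clockwise seen from above as it loosens, 6.283 a full turn, stop at 5 turns. Needs about 1.5 N at the rim and stays where it is left. Each turn lifts the nut 2 mm; while tight its foot sits in a 4 mm deep seat across the strap and locks it.
- nut_top (a point): Centre of the nut's top face, on the vertical stud axis, 166.6 mm above the table at the start, rising 2 mm a turn. Black knurled head, 52.4 mm over its 30 ridges (1.7 mm high, between 4 and 14 mm below this point), underside 18 mm below this point; the stud sticks out 20 mm above. One white index line on top, pointing at the box at the start. The point turns with the nut.
- nut_foot: Steel sleeve foot (28 mm wide, 15 mm high) under the black nut, carrying it; rises with it, does not turn. Origin: centre of its underside on the stud axis; axes as the shaker's.
- strap: Loose slotted dark steel strap, 120 x 44 x 9 mm, 0.25 kg, lying on the riser between two guide cheeks, nose over the box lid. Origin: on its underside, at the stud axis while home (129.5 mm above the table). Its x axis is the opening direction; nose end at x = -78 mm, tail at +42 mm. Once free it slides 40 mm along +x until the slot's end meets the stud; its nose is off the box after 26 mm.
- strap_lip (a point): Middle of the lip's face that looks over the box: the strap's nose is turned up into a lip 4 mm thick, 44 mm wide, rising from 9 to 26 mm above the strap's underside; this point is 17 mm above the underside, 146.5 mm above the table. Push here along the strap's +x. The box lid, 129 mm above the table, is free for 54 mm in front of the lip, up to the claw. Axes as the strap's.
- box: Light-blue box with paler lid, 80 x 120 x 53 mm, loose on the platform between riser and a fixed steel claw (top 134.5 mm above the table) whose edge reaches 7 mm over the lid. Origin: centre of its underside. Must stay where it is.
- stain_jar: Glass staining jar with lid, 48 x 48 x 101 mm, bystander; origin: centre of underside.
- dropper_bottle: Amber dropper bottle, 33 mm wide, 100 mm tall, bystander; origin: centre of underside.
- cover_glass_box: Small white box of cover glasses, 31 x 63 x 23 mm, bystander; origin: centre of underside.
- petri_dish: Clear petri dish, 60 mm wide, 15 mm high, bystander; origin: centre of underside.
- slide_mailer: White ribbed slide mailer, 36 x 86 x 10 mm, bystander; origin: centre of underside.
- white_jar: White jar with black screw lid, 68 mm wide, 120 mm tall, bystander right of the shaker; origin: centre of underside.

How it is judged:
On the way, in this order (a step that is already met when the one before it is completed fails the run):
1. the nut is backed off three turns (at least 2.75) while the strap is still home (within 6 mm) (value of joint hold_down_nut above 17.2788 rad and x of strap in the frame of shaker below 0.038 m), for 0.2 s.
2. the strap is pushed back at least 34 mm, clear of the box (x of strap in the frame of shaker above 0.066 m), for 0.2 s.
At the end, for the whole second after the job is handed in: The nut stands 2.75 to 3.25 turns open, the strap lies flat on its riser at least 34 mm back from home with its nose clear of the box, and the box is within 10 mm of where it stood, upright (value of joint hold_down_nut between 17.2788 and 20.4204 rad and x of strap in the frame of shaker above 0.066 m and z of strap in the frame of shaker below 0.134 m and angle between strap's own z axis and vertical below 0.08 rad and linear speed of strap below 0.01 m/s and distance of box from where it was at the start of the episode below 0.01 m and angle between box's own z axis and vertical below 0.05 rad); the robot touches nothing.
It fails at once if the nut is gripped: the fingers straddle it and touch it (horizontal distance between the grasp point and nut_top below 0.015 m and z of the grasp point in the frame of nut_foot below 0.048 m and contact force between the fingers and nut_foot above 0.3 N).
It fails at once if the strap's lip is gripped: the fingers straddle it and touch it (x of the grasp point in the frame of strap_lip between -0.003 and 0.007 m and z of the grasp point in the frame of strap_lip below 0.024 m and contact force between the fingers and strap above 0.3 N).
It fails at once if the strap is lifted or tipped up (z of strap in the frame of shaker above 0.1375 m or angle between strap's own z axis and vertical above 0.15 rad).
It fails at once if the box is lifted, tipped or pushed more than 15 mm out of place (distance of box from where it was at the start of the episode above 0.015 m or angle between box's own z axis and vertical above 0.15 rad).
It fails at once if a bystander is moved more than 20 mm (distance of any of stain_jar, dropper_bottle, cover_glass_box, petri_dish, slide_mailer, white_jar from where it was at the start of the episode above 0.02 m).
It also fails if it takes over 58 s, if anything falls off the work surface, if the arm or the gripper's body presses on something with over 40 N, if the wrist force passes 120 N, or if a joint passes its speed limit or range.

## Robot

A 6-joint arm with a two-finger parallel gripper is mounted at the origin on a cart in front of the work surface, level with it; the furniture and walls round the work are solid. World frame = base frame: x ahead of the robot, y to its left, z up, the work surface at z = 0. Lengths are in m, angles in rad, forces in N, time in s.
With the tool pointing down it reaches from about 0.325 to 0.85 m from the base axis. Payload 15.5 kg.
Tool frame: the origin (TCP) lies at the very end of the fingers, on their centre line; the grasp point (between the pads) lies 19 mm behind it; x points along the fingers, y is the direction in which the jaws open and shut, and the axes are right-handed (so a half turn about x gives the same grasp; the last joint's range is limited). The gripper opens to 91 mm and grips with 3 to 60 N. Pads are 32 mm wide; open, the fingers measure 118 mm over their backs; the gripper's body (76 mm by 178 mm) begins 60 mm behind the grasp point.
Start: joints at [1.079, 0.494, 1.345, -0, 1.302, -0.096], TCP at [0.241, 0.577, 0.214] pointing down, gripper open.
Joint ranges: [-2.91, 2.91], [-0.82, 2.16], [0.22, 2.67], [-1.22, 4.37], [0.12, 2.79], [-3.08, 3.08]. Speed limits (rad/s): [1.89, 1.89, 2.57, 3.01, 3.01, 3.01].

## Interface

Orientations are given as [roll, pitch, yaw] about the fixed x, y, z axes, in that order (R = Rz(yaw) Ry(pitch) Rx(roll)).
In Python, from cell import r gives the robot as it stands.
- The arm moves only by the tool jog_arm, never from a script. Its argument "steps" is a list of rows, each a list of 3 entries, a list of its own where there are three numbers: the shift along the tool's x, y, z in mm, then the turn about the tool's x in rad, then the closure, from 0 (fully open) to 1 (shut). In form: [[[dx, dy, dz], spin, claw], ...]. A call has 1 to 20 rows; each row shifts and turns the pose as measured when the row begins, along the tool's axes as they then stand; what a row does not reach is not made up. A row lasts 1/10 s, in which the tool goes at most 50 mm and 8.59 degrees, less where a joint would pass 70% of its speed; a pose out of reach is approached as far as the arm can. A call is refused whole if a number of a shift passes 50 or a number of a turn 0.15, either way. A call with a gripper value outside its range is refused whole. The fingers move at their own pace and stop on an object; "squeeze" is the grip in N (left out, the last holds). Time passes only in rows, so rows that do not move let the fingers close. It gives the time, the measured TCP pose, the force and the opening at its end, in the units of the state.
- r.get_state(): the state, without advancing time (a new reading comes with each control period).
- r.snapshot(name): name is "scene" or "top" or "wrist"; returns a dict with "img" (384x512x3 uint8, red, green, blue), "z_map" (384x512 float32, m along the optical axis (not along the pixel's ray), 0 where there is no reading), "camera_matrix" (3x3 intrinsics, pixels), "eye" and "orientation" of the camera in the world; the wrist camera has in their place "T_tool_cam" (4x4, takes a point from camera to tool coordinates, whose origin is the TCP and whose axes are the tool frame's). Camera axes: x right, y down, z forward; pixel columns grow to the right and rows downward; lengths in m; the calibration is good to about 2 mm. A picture is of the moment at which its call begins: read the wrist's pose just before it.
- r.job_done(): hands the job in, once; it reports no verdict.
The state is a dict: "time_s": time; "qpos": joint angles; "qvel": joint speeds; "tau": joint torques, N m; "tool_pos": TCP position; "tool_rot": TCP orientation; "contact_force": force on the tool from outside, world axes, zero at the start; "torque": the same for the moment, N m; "width": finger opening in m.
Only numpy, scipy, OpenCV 4.12 (cv2) and the standard library are available. Lean on these libraries where they do the work, as an engineer would, in place of code of your own. Each camera call takes 0.05 s, during which the arm holds its last target.

## Working session

There is one attempt and no reset: what is moved stays moved. The work goes in short steps, Python scripts to look and compute and a tool call to move; the robot and the scene stay as the last step left them, time stands still between calls to the robot, and variables do not carry over. Pictures are saved under pics/ and viewed, and the job is handed in when it is done.

Besides the shell and the picture viewer there is one more tool, called after "Request:" by a JSON object that holds its "fn" and its "kwargs". jog_arm: Moves the arm, as the interface text tells. Its arguments: {"type":"object","properties":{"steps":{"type":"array"},"squeeze":{"type":"number"}},"required":["steps"]}

```bash
mkdir -p pics; ls; python3 - <<'E'
from cell import r
import cv2,pickle
s=r.get_state();print(s)
for n in("scene","top","wrist"):
    d=r.snapshot(n);pickle.dump(d,open(f"{n}.pkl","wb"))
    cv2.imwrite(f"pics/{n}0.png",d["img"][:,:,::-1])
    print(n,d["camera_matrix"],d.get("eye"),d.get("orientation"),d.get("T_tool_cam"))
E
```

```text
pics
{'time_s': 0.0, 'qpos': array([ 1.07949857e+00,  4.94171460e-01,  1.34616235e+00,  3.59959981e-06,
        1.30248869e+00, -9.54901278e-02]), 'qvel': array([ 0.00204163, -0.00090212, -0.00103242,  0.00035019,  0.00027482,
        0.00180681]), 'tau': array([ 6.71061585e-03, -8.78858256e+01, -3.81855798e+01,  7.09893624e-02,
        5.31424396e-02, -5.11276551e-05]), 'tool_pos': array([0.2407744 , 0.57633346, 0.21333498]), 'tool_rot': array([-1.66910764,  1.56956648, -2.06491623]), 'contact_force': array([ 0.33548437,  0.0874771 , -0.24938018]), 'torque': array([0.01615594, 0.05831986, 0.01498846]), 'width': 0.09178475938633963}
scene [[426.14375847   0.         255.18927876]
 [  0.         426.14375847 192.1124659 ]
 [  0.           0.           1.        ]] [0.97791111 0.56461329 0.99897219] [-2.48014061 -0.01740403  2.45490182] None
top [[456.82645771   0.         248.69826815]
 [  0.         456.82645771 185.47823971]
 [  0.           0.           1.        ]] [0.43845333 0.02684857 1.22972083] [-3.03505123  0.00607707 -1.55874224] None
wrist [[333.35130734   0.         260.40623608]
 [  0.         333.35130734 188.53188774]
 [  0.           0.           1.        ]] None None [[-3.87041877e-04 -2.74572196e-01  9.61566409e-01 -1.71772504e-01]
 [ 9.99998658e-01  1.42473826e-03  8.09340742e-04 -7.36865304e-04]
 [-1.59220292e-03  9.61565432e-01  2.74571276e-01 -7.81260436e-02]
 [ 0.00000000e+00  0.00000000e+00  0.00000000e+00  1.00000000e+00]]
```

View pics/scene0.png

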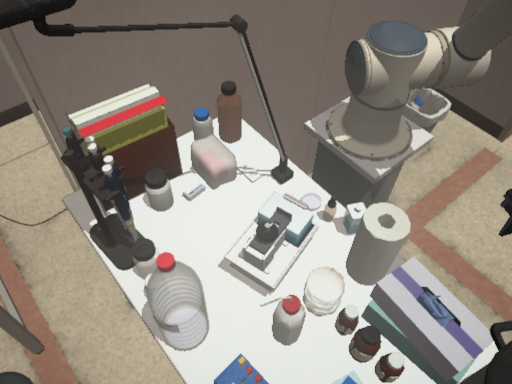

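View pics/top0.png

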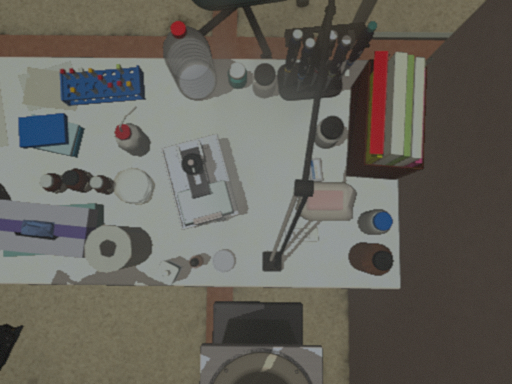

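View pics/wrist0.png

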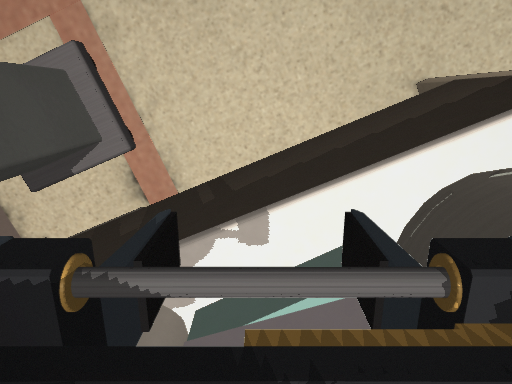

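```bash
cat > h.py <<'E'
import numpy as np,cv2,pickle
from scipy.spatial.transform import Rotation as R
def T(pos,rpy):
    M=np.eye(4);M[:3,:3]=R.from_euler('xyz',rpy).as_matrix();M[:3,3]=pos;return M
def camT(d,s=None):
    if d.get("eye") is not None: return T(d["eye"],d["orientation"])
    return T(s["tool_pos"],s["tool_rot"])@np.array(d["T_tool_cam"])
def rays(d,uv,M):
    K=d["camera_matrix"];uv=np.atleast_2d(uv).astype(float)
    c=np.c_[(uv[:,0]-K[0,2])/K[0,0],(uv[:,1]-K[1,2])/K[1,1],np.ones(len(uv))]
    return c@M[:3,:3].T,M[:3,3]
def onz(d,uv,z,M):
    v,o=rays(d,uv,M);return o+v*((z-o[2])/v[:,2])[:,None]
def cloud(d,M):
    v,u=np.mgrid[:384,:512];g,o=rays(d,np.c_[u.ravel(),v.ravel()],M)
    return (o+g*d["z_map"].ravel()[:,None]).reshape(384,512,3)
def proj(d,P,M):
    c=(np.atleast_2d(P)-M[:3,3])@M[:3,:3];K=d["camera_matrix"]
    return np.c_[c[:,0]/c[:,2]*K[0,0]+K[0,2],c[:,1]/c[:,2]*K[1,1]+K[1,2]]
E
python3 - <<'E'
from h import *
t=pickle.load(open("top.pkl","rb"));s=pickle.load(open("scene.pkl","rb"))
cv2.imwrite("pics/t1.png",cv2.resize(t["img"][120:240,140:260,::-1],None,fx=5,fy=5,interpolation=cv2.INTER_CUBIC)[:600,:])
cv2.imwrite("pics/s1.png",cv2.resize(s["img"][180:300,210:340,::-1],None,fx=5,fy=5,interpolation=cv2.INTER_CUBIC))
for d in(t,s):
    C=cloud(d,camT(d));print(np.median(C[...,2]),(d["z_map"]>0).mean())
C=cloud(t,camT(t))
cv2.imwrite("pics/tz.png",cv2.resize(np.clip(C[120:240,140:260,2]*1200,0,255).astype(np.uint8),None,fx=5,fy=5,interpolation=0))
for p in[(192,162),(200,185),(207,205),(180,200),(130,186),(150,150)]: print(p,C[p[1],p[0]])
E
```

```text
0.0015226985329127585 0.9959615071614584
0.009787785549501216 0.9958445231119791
(192, 162) [0.60295962 0.16617789 0.18683402]
(200, 185) [0.55522243 0.1523322  0.13538686]
(207, 205) [0.50748142 0.13490987 0.1301531 ]
(180, 200) [0.51915326 0.20115527 0.12539484]
(130, 186) [0.55568425 0.33387954 0.08852081]
(150, 150) [ 0.66538749  0.30819082 -0.00579842]
```

View pics/t1.png

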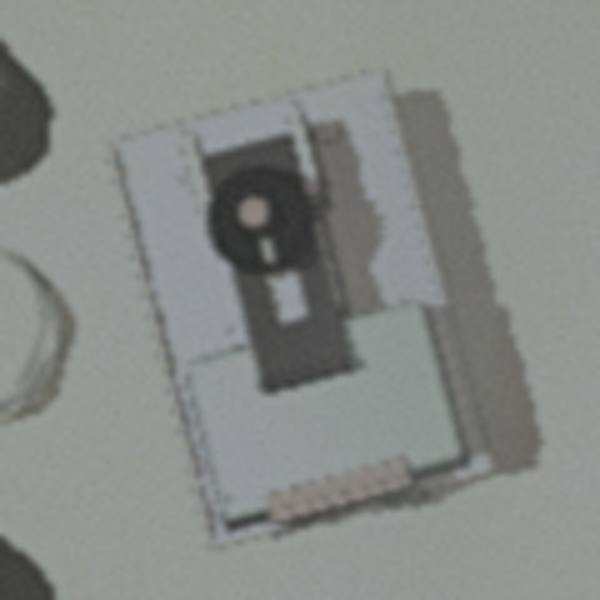

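View pics/s1.png

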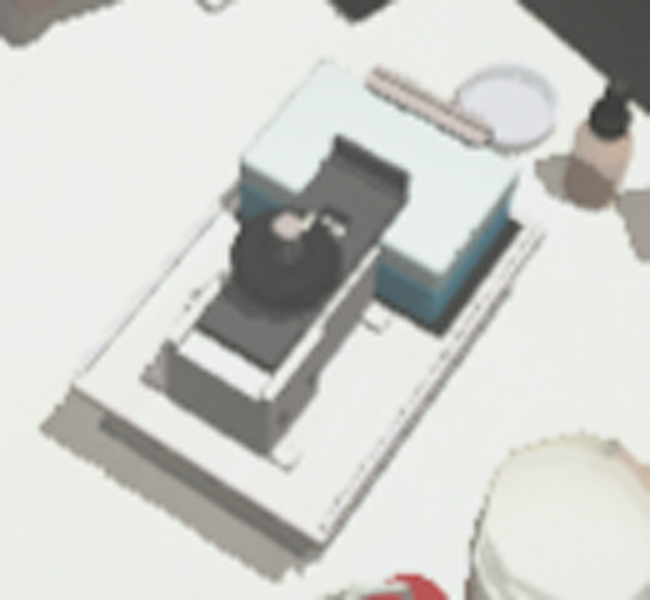

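View pics/tz.png

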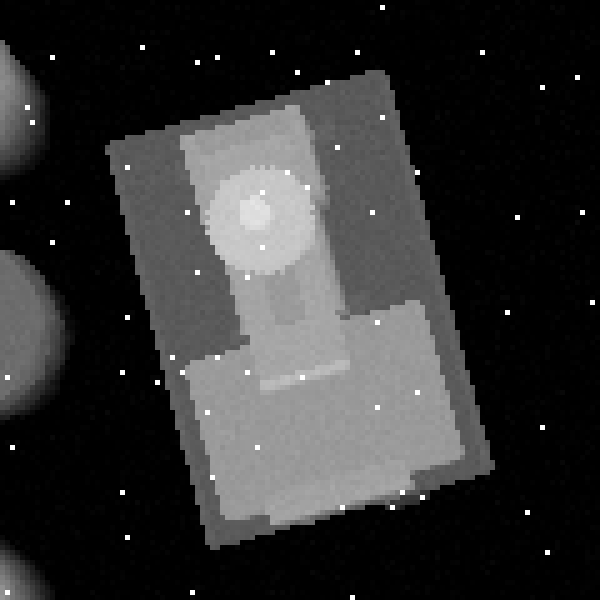

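```bash
python3 - <<'E'
from h import *
t=pickle.load(open("top.pkl","rb"));M=camT(t);C=cloud(t,M)
sl=np.zeros((384,512),bool);sl[130:235,158:245]=True
Z=C[...,2]
m=sl&(Z>0.045)
m=cv2.morphologyEx(m.astype(np.uint8),cv2.MORPH_OPEN,np.ones((3,3)))
P=C[(m>0)]
# platform corners: project contour at plane .076 
pl=sl&(np.abs(Z-0.076)<.012)
print("plat z",np.median(Z[pl]))
n,l,st,_=cv2.connectedComponentsWithStats(m);k=1+np.argmax(st[1:,4]);m=(l==k)
print(st[k])
pm=pl&m
pts=onz(t,np.argwhere(pm)[:,::-1],0.076,M)[:,:2].astype(np.float32)
rc=cv2.minAreaRect(pts);print("plat rect",rc)
print(cv2.boxPoints(rc))
for nm,lo,hi,z in[("lid",.12,.133,.129),("nut",.158,.176,.1666),("stud",.18,.2,.1865),("strap",.134,.146,.1385),("lip",.148,.158,.1555)]:
    q=sl&(Z>lo)&(Z<hi);q=cv2.morphologyEx(q.astype(np.uint8),cv2.MORPH_OPEN,np.ones((2,2)))
    uv=np.argwhere(q>0)[:,::-1]
    X=onz(t,uv,z,M)[:,:2].astype(np.float32)
    print(nm,len(uv),np.median(Z[q>0]) if len(uv) else 0,X.mean(0),cv2.minAreaRect(X),cv2.minEnclosingCircle(X))
E
```

```text
plat z 0.07569383268578278
[ 162  134   76   95 4950]
plat rect ((0.5724531412124634, 0.16151684522628784), (0.2155192643404007, 0.14959847927093506), 16.076644897460938)
[[0.44819415 0.20354971]
 [0.4896214  0.05980172]
 [0.69671214 0.11948398]
 [0.6552849  0.26323196]]
lid 1512 0.12819766680505096 [0.5236128  0.14180791] ((0.5654701590538025, 0.15428347885608673), (0.18803831934928894, 0.11953825503587723), 15.933647155761719) ((0.5594921708106995, 0.15222030878067017), 0.10351590067148209)
nut 306 0.16514046077097366 [0.5998241  0.16715856] ((0.6002662777900696, 0.16757504642009735), (0.04520242661237717, 0.0449887253344059), 0.6452111005783081) ((0.6003836989402771, 0.16724149882793427), 0.02554086595773697)
stud 32 0.18429164840295498 [0.6006608  0.16768105] ((0.6006684303283691, 0.16731862723827362), (0.014052310958504677, 0.011563658714294434), 1.487108826637268) ((0.5994968414306641, 0.1672881692647934), 0.006816464941948652)
strap 512 0.13758377475745387 [0.564669   0.15820037] ((0.559723973274231, 0.15233367681503296), (0.1910235583782196, 0.06868728250265121), 13.769471168518066) ((0.5604285001754761, 0.15374821424484253), 0.0999191552400589)
lip 16 0.14002137394814662 [0.52757734 0.14765209] ((0.5275889039039612, 0.1469060182571411), (0.004129583016037941, 0.03944423049688339), 15.677138328552246) ((0.5281774997711182, 0.1470712274312973), 0.01984003745019436)
```

```bash
python3 - <<'E'
from h import *
from cell import r
s=r.get_state();A=T(s["tool_pos"],s["tool_rot"]);print(A.round(3))
t=pickle.load(open("top.pkl","rb"));C=cloud(t,camT(t));sc=pickle.load(open("scene.pkl","rb"));D=cloud(sc,camT(sc))
P=np.concatenate([C[t["z_map"]>0],D[sc["z_map"]>0]])
# max height grid
for x in np.arange(0.9,0.05,-.05):
    row=[]
    for y in np.arange(.6,-.35,-.05):
        q=P[(abs(P[:,0]-x)<.025)&(abs(P[:,1]-y)<.025)]
        row.append("%4d"%(1000*np.percentile(q[:,2],99)) if len(q)>5 else "  --")
    print("%.2f"%x," ".join(row))
print(np.arange(.6,-.35,-.05).round(2))
E
```

```text
[[-0.     0.386  0.923  0.241]
 [-0.001  0.923 -0.386  0.576]
 [-1.    -0.001 -0.     0.213]
 [ 0.     0.     0.     1.   ]]
0.90   16   15    4    4    3   61    3  242  296  287   80   80   61  708  367  367  291    3    1
0.85   15   62  101  100   99   97    3  257  333  331   81  113  698  708  657  351  353  297  297
0.80   12   62   98   98   98   99    3  207  265  256    4    3  698  699  635  343  293  299  301
0.75   88   90   87    4    3    3  178    3    3    3    4    4    4  615  618  120  295  299  301
0.70   90   90   89    4  107  196  192    3   74   78   81    4    3  604  606  122  295  299  301
0.65   89   89   88    4    5  165  155   81  155  162   84    4    3  593   22   79  295  300  301
0.60   29   91  108  108   96   93   93   82  184  186   82    5    4  579   58   72  295  300  299
0.55   56   92  109  107  100   94   94   83  139  155  132   78    4  566  107  113  117  103    4
0.50  147  147  147  147  144   92   90   72  132  137  137   82    4  558  109  113  116  139  140
0.45  148  171  173  149  219  220  219    4  129  138  133    4  302  459   12   12    4  139  141
0.40  148  148  148  148  220  220  220    4   73   75   18    5  229  291    9    8  145  208  209
0.35    4    4    5    4  219  221  220   99   95   99   19   10   97  130    4    4    5  208  208
0.30    3    4    5    5    5    4    3   90   87    4    4    4    6    3    4    4    5    4    3
0.25   --  265  336   --   --   --   --   --   --   --   --   --   --   --   --   --   --   --   --
0.20 -709  230  336 -709 -709 -706 -708 -709 -709 -707 -710 -711 -707 -708 -711 -706 -706 -708 -708
0.15 -710 -710 -709 -707 -710 -707 -710 -711 -619    3    4    9  269   11    3    3 -620 -708 -708
0.10 -707 -709 -708 -708 -708 -708 -707 -708 -621    4   13  333  343  333  293    3 -614 -709 -710
[ 0.6   0.55  0.5   0.45  0.4   0.35  0.3   0.25  0.2   0.15  0.1   0.05
 -0.   -0.05 -0.1  -0.15 -0.2  -0.25 -0.3 ]
```

Request:
{"fn": "jog_arm", "kwargs": {"steps": [[[-25,0,0],-0.14,0],[[-25,0,0],-0.14,0.5],[[-25,0,0],-0.14,1],[[-25,0,0],-0.14,1],[[0,0,0],-0.115,1],[[0,-30,15],0,1],[[0,-41,19],0,1],[[0,-41,19],0,1],[[0,-41,19],0,1],[[0,-41,19],0,1],[[0,-41,19],0,1],[[0,-41,19],0,1],[[0,-41,19],0,1]], "squeeze": 10}}

```text
time_s: 1.45
tool_pos: [0.4815, 0.3127, 0.3147]
tool_rot: [-2.638, 1.564, -2.321]
contact_force: [0.6, 0.4, 0.1]
width: 0.0006
```

```bash
cat > go.py <<'E'
import sys
from h import *
from cell import r
NUT=np.array([0.602,0.1685]);YAW=0.2793
def rel(target):
    s=r.get_state();A=T(s["tool_pos"],s["tool_rot"])
    d=A[:3,:3].T@(np.array(target)-A[:3,3])*1000
    z=A[:3,2];spin=-(YAW-np.arctan2(z[1],z[0]))
    tilt=np.degrees(np.arccos(-A[2,0]))
    print("t",round(s["time_s"],2),"pos",s["tool_pos"].round(4),"d(tool mm)",d.round(1),"spin",round(spin,3),"tiltdeg",round(tilt,2),"F",s["contact_force"].round(1),"q",s["qpos"].round(2))
    return s,A
E
python3 - <<'E'
from go import *
rel([*NUT,.28])
E
```

```text
t 1.45 pos [0.4815 0.3127 0.3147] d(tool mm) [  34.9 -174.5   69.8] spin 0.037 tiltdeg 0.36 F [0.6 0.4 0.1] q [ 0.47  0.34  1.32 -0.    1.49 -1.41]
```

Request:
{"fn": "jog_arm", "kwargs": {"steps": [[[5,-35,14],0.037,1],[[5,-35,14],0,1],[[5,-35,14],0,1],[[5,-35,14],0,1],[[10,-30,12],0,1],[[0,0,0],0,1],[[0,0,0],0,1]]}}

```text
time_s: 2.15
tool_pos: [0.6013, 0.1564, 0.282]
tool_rot: [-2.676, 1.562, -2.404]
contact_force: [0.1, 0.8, 0.7]
width: 0.0005
```

```bash
python3 - <<'E'
from go import *
s,A=rel([*NUT,.28])
d=r.snapshot("wrist");pickle.dump((s,d),open("w1.pkl","wb"))
cv2.imwrite("pics/w1.png",cv2.resize(d["img"][:,:,::-1],(768,576)))
M=camT(d,s);print(proj(d,[[*NUT,.1666],[.602,.168,.1865]],M))
E
```

```text
t 2.15 pos [0.6013 0.1564 0.282 ] d(tool mm) [ 1.9 11.5  3.9] spin -0.008 tiltdeg 0.48 F [0.1 0.8 0.7] q [ 0.16  0.44  1.25 -0.    1.46 -1.68]
[[273.73391061 189.82006948]
 [273.99358592 196.10032129]]
```

View pics/w1.png

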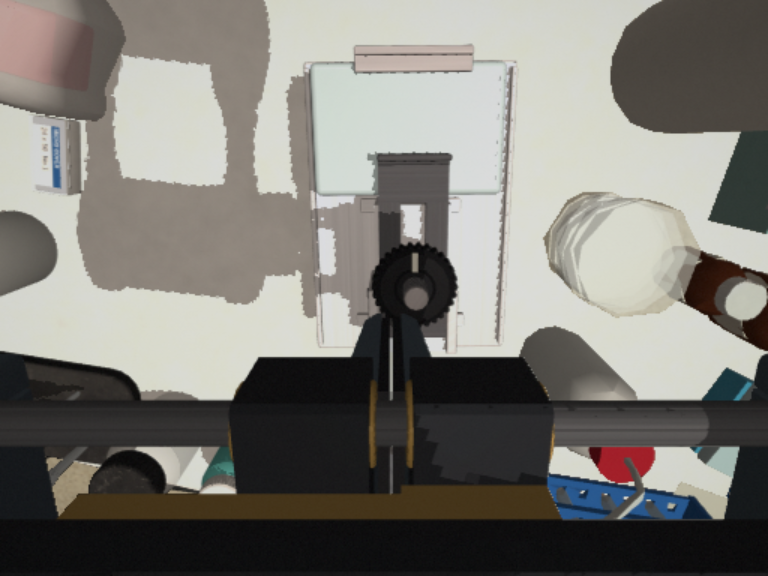

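```bash
python3 - <<'E'
from go import *
s,d=pickle.load(open("w1.pkl","rb"));M=camT(d,s)
A=T(s["tool_pos"],s["tool_rot"])
g=d["img"].astype(int).sum(2)
m=(g<170).astype(np.uint8);m[212:]=0
n,l,st,c=cv2.connectedComponentsWithStats(m)
for i in range(1,n):
    if st[i,4]>100:print(st[i],c[i])
i=l[180,255] or l[189,262];pts=np.argwhere(l==i)[:,::-1].astype(np.float32)
# rim circle fit on contour at z .1596(ridge mid): use hull extremes left/right/top
X=onz(d,pts,.1626,M)[:,:2].astype(np.float32);print(cv2.minEnclosingCircle(X),cv2.minAreaRect(X))
C=cloud(d,M)
q=(abs(C[...,2]-.1666)<.004);q[212:]=0
uv=np.argwhere(q)[:,::-1];X=onz(d,uv,.1666,M)[:,:2].astype(np.float32);print(len(uv),cv2.minEnclosingCircle(X),np.median(X,0))
q=(C[...,2]>.18)&(C[...,2]<.2);q[212:]=0
uv=np.argwhere(q)[:,::-1];X=onz(d,uv,.1865,M)[:,:2].astype(np.float32);print("stud",len(uv),cv2.minEnclosingCircle(X))
print("tip rows", proj(d,(A@np.array([[0,0,-.016,1],[0,.0135,-.016,1],[0,0,0,1],[0,.0135,.0,1],[-.03,.0135,-.016,1]]).T).T[:,:3],M)*1.5)
# depth on finger, in tool frame
Ct=(C-A[:3,3])@A[:3,:3]
for v in range(206,240,4):
    print(v,[tuple((Ct[v,u]*1000).round(0).astype(int)) for u in range(244,288,6)])
cv2.imwrite("pics/w1c.png",cv2.resize(d["img"][150:270,200:330,::-1],None,fx=5,fy=5,interpolation=cv2.INTER_CUBIC))
E
```

```text
[ 472   87   40   68 1858] [496.60118407 123.18675996]
[ 248  141   57   71 2432] [272.84621711 183.04893092]
[456 168  56  44 932] [474.5472103 188.2360515]
((0.5934770703315735, 0.16430537402629852), 0.037834297865629196) ((0.5911253690719604, 0.1678910255432129), (0.06483018398284912, 0.05095388740301132), 15.07819938659668)
2399 ((0.5156667232513428, 0.22538824379444122), 0.12826594710350037) [0.59417146 0.17639907]
stud 501 ((0.5111919045448303, 0.22848773002624512), 0.11512377113103867)
tip rows [[390.99239983 318.12039898]
 [428.01426314 318.1724999 ]
 [390.91511195 358.48591162]
 [427.065257   358.53474057]
 [435.07045459 351.6772291 ]]
206 [(np.int64(205), np.int64(-20), np.int64(51)), (np.int64(145), np.int64(-10), np.int64(30)), (np.int64(116), np.int64(-4), np.int64(20)), (np.int64(115), np.int64(1), np.int64(20)), (np.int64(114), np.int64(7), np.int64(20)), (np.int64(114), np.int64(12), np.int64(20)), (np.int64(114), np.int64(18), np.int64(20)), (np.int64(113), np.int64(23), np.int64(19))]
210 [(np.int64(198), np.int64(-19), np.int64(54)), (np.int64(-4), np.int64(-6), np
[... 2155 characters left out ...]
p.int64(-18)), (np.int64(-35), np.int64(-5), np.int64(-18)), (np.int64(-32), np.int64(-2), np.int64(-17)), (np.int64(-32), np.int64(1), np.int64(-17)), (np.int64(-31), np.int64(3), np.int64(-17)), (np.int64(-34), np.int64(6), np.int64(-18)), (np.int64(-34), np.int64(9), np.int64(-18)), (np.int64(279), np.int64(38), np.int64(119))]
238 [(np.int64(-85), np.int64(-5), np.int64(-39)), (np.int64(-40), np.int64(-5), np.int64(-19)), (np.int64(-36), np.int64(-2), np.int64(-17)), (np.int64(-36), np.int64(1), np.int64(-17)), (np.int64(-37), np.int64(3), np.int64(-17)), (np.int64(-85), np.int64(4), np.int64(-39)), (np.int64(-85), np.int64(5), np.int64(-39)), (np.int64(-85), np.int64(7), np.int64(-39))]
```

View pics/w1c.png

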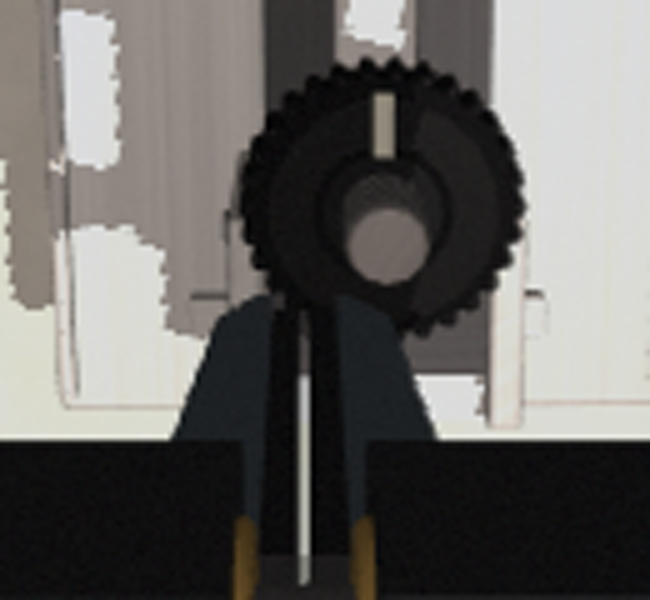

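```bash
cat >> go.py <<'E'
NUT=np.array([0.6015,0.171])
ex=np.array([np.cos(YAW),np.sin(YAW)]);ey=np.array([-ex[1],ex[0]])
def relS(X,Y,z):
    s,A=rel([*(NUT+ex*X/1000+ey*Y/1000),z])
    p=s["tool_pos"][:2]-NUT;print("nut-frame XY mm",(p@ex*1000).round(1),(p@ey*1000).round(1),"F shaker",(s["contact_force"][:2]@ex).round(1),(s["contact_force"][:2]@ey).round(1))
    return s,A
E
python3 - <<'E'
from go import *
relS(14,50,.147)
E
```

```text
t 2.2 pos [0.6012 0.1565 0.2819] d(tool mm) [134.5  64.5  18.9] spin -0.007 tiltdeg 0.49 F [-0.5 -0.4  0.3] q [ 0.16  0.44  1.25 -0.    1.46 -1.68]
nut-frame XY mm -4.3 -13.8 F shaker -0.5 -0.2
```

Request:
{"fn": "jog_arm", "kwargs": {"steps": [[[0,35,10],-0.007,1],[[0,30,9],0,1],[[45,0,0],0,1],[[45,0,0],0,1],[[40,0,0],0,1],[[4,0,0],0,1],[[0,0,0],0,1]]}}

```text
time_s: 2.9
tool_pos: [0.5991, 0.2333, 0.1485]
tool_rot: [-1.802, 1.568, -1.516]
contact_force: [-0.3, 0.5, 0.1]
width: 0.0003
```

```bash
python3 - <<'E'
from go import *
s,A=relS(14,35,.147)
d=r.snapshot("wrist");pickle.dump((s,d),open("w2.pkl","wb"))
cv2.imwrite("pics/w2.png",cv2.resize(d["img"][:,:,::-1],(768,576)))
E
```

```text
t 2.9 pos [0.5991 0.2333 0.1485] d(tool mm) [  1.6 -25.6  -1. ] spin 0.007 tiltdeg 0.18 F [-0.3  0.5  0.1] q [ 0.28  0.58  1.37 -0.    1.19 -1.58]
nut-frame XY mm 14.8 60.6 F shaker -0.2 0.5
```

View pics/w2.png

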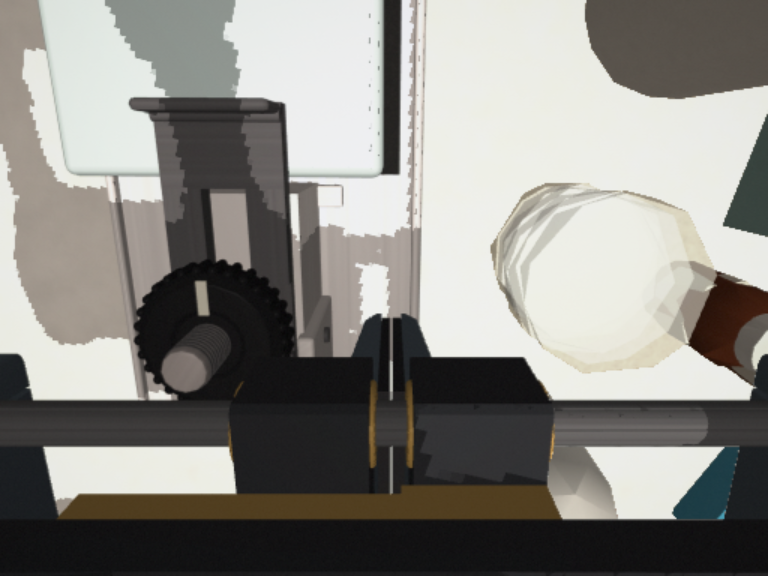

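Request:
{"fn": "jog_arm", "kwargs": {"steps": [[[2,-12,0],0,1],[[0,-8,0],0,1],[[0,-3,0],0,1],[[0,-2,0],0,1]]}}

```text
time_s: 3.35
tool_pos: [0.6091, 0.2087, 0.1529]
tool_rot: [-0.222, 1.563, 0.064]
contact_force: [-6.6, 18.1, -5.7]
width: 0.0002
```

```bash
python3 - <<'E'
from go import *
s,A=relS(14,35,.147)
E
```

```text
t 3.35 pos [0.6091 0.2087 0.1529] d(tool mm) [ 5.9  0.8 -3.7] spin 0.007 tiltdeg 0.44 F [-6.6 18.1 -5.7] q [ 0.24  0.58  1.37 -0.    1.18 -1.62]
nut-frame XY mm 17.7 34.2 F shaker -1.3 19.2
```

Request:
{"fn": "jog_arm", "kwargs": {"steps": [[[1,-0.5,-5],0,1],[[1,-0.5,-5],0,1],[[1,-0.5,-5],0,1],[[1,-0.5,-5],0,1]]}}

```text
time_s: 3.75
tool_pos: [0.5922, 0.2049, 0.1521]
tool_rot: [0.359, 1.554, 0.643]
contact_force: [-0.1, 6.1, 3.4]
width: 0.0008
```

```bash
cat > look.py <<'E'
import sys
from go import *
s,A=relS(0,35,.147)
d=r.snapshot("wrist");pickle.dump((s,d),open("w.pkl","wb"))
M=camT(d,s)
# index line: bright pixels within nut-top annulus r 8..24mm on plane z
z=.1666+float(sys.argv[2]) *.002 if len(sys.argv)>2 else .1666
c=proj(d,[[*NUT,z]],M)[0]
cv2.imwrite(f"pics/{sys.argv[1]}.png",cv2.resize(d["img"][:,:,::-1],(768,576)))
g=d["img"].astype(int).sum(2)
v,u=np.mgrid[:384,:512];W=onz(d,np.c_[u.ravel(),v.ravel()],z,M)[:,:2]-NUT
X=W@ex*1000;Y=W@ey*1000;rr=np.hypot(X,Y);gg=g.ravel()
m=(rr>8)&(rr<20)&(gg>300)
print("nut px*1.5",(c*1.5).round(0))
for a in range(-180,180,10):
    th=np.degrees(np.arctan2(Y,X));k=m&(th>=a)&(th<a+10)
    if k.sum()>2:print("  bearing",a+5,"n",k.sum(),"r",rr[k].mean().round(1))
E
python3 look.py w3
```

```text
t 3.75 pos [0.5922 0.2049 0.1521] d(tool mm) [ 5.1 -0.1 -0.5] spin 0.005 tiltdeg 0.96 F [-0.1  6.1  3.4] q [ 0.23  0.55  1.43  0.01  1.15 -1.62]
nut-frame XY mm 0.4 35.1 F shaker 1.6 5.9
nut px*1.5 [289. 375.]
  bearing -145 n 20 r 15.0
  bearing -135 n 88 r 15.5
  bearing -125 n 8 r 13.3
```

View pics/w3.png

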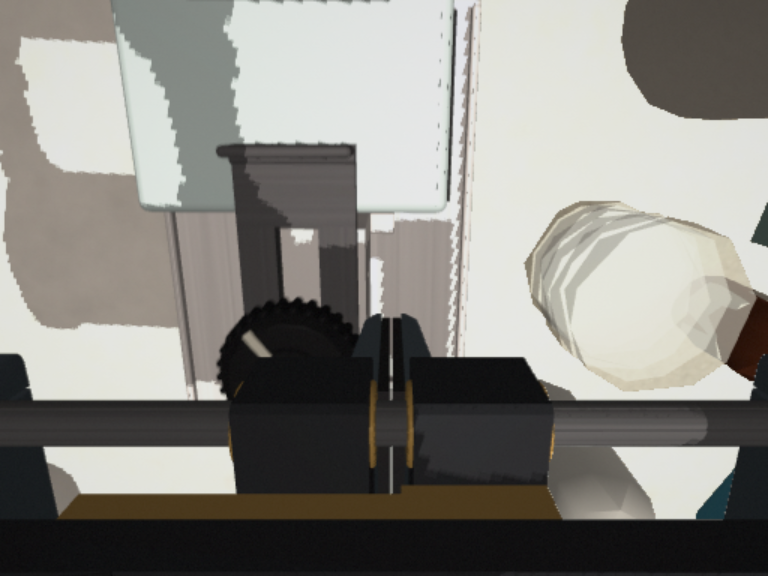

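Request:
{"fn": "jog_arm", "kwargs": {"steps": [[[2,-0.7,-5],0,1],[[2,-0.7,-5],0,1],[[2,-0.7,-5],0,1],[[1,-1,-5],0,1],[[0.5,-1.3,-5],0,1],[[0,-2,-5],0,1]]}}

```text
time_s: 4.4
tool_pos: [0.5686, 0.1946, 0.1507]
tool_rot: [0.397, 1.537, 0.68]
contact_force: [-0.7, 1.4, -0.7]
width: 0.0004
```

```bash
python3 look.py w4
```

```text
t 4.4 pos [0.5686 0.1946 0.1507] d(tool mm) [ 4.5  3.1 25.1] spin 0.003 tiltdeg 1.93 F [-0.7  1.4 -0.7] q [ 0.22  0.51  1.51  0.02  1.09 -1.64]
nut-frame XY mm -25.2 31.7 F shaker -0.3 1.5
nut px*1.5 [302. 442.]
```

```bash
cat >> go.py <<'E'
_old=relS
def relS(X,Y,z):
    s,A=_old(X,Y,z);a=A[:2,0];print("lean of tool x (mrad) shaker X,Y",(a@ex*1000).round(0),(a@ey*1000).round(0));return s,A
E
python3 - <<'E'
from go import *
relS(-44,8,.147)
d=r.snapshot("scene");cv2.imwrite("pics/s2.png",cv2.resize(d["img"][170:300,200:340,::-1],None,fx=4,fy=4,interpolation=cv2.INTER_CUBIC))
E
```

```text
t 4.45 pos [0.5679 0.194  0.1506] d(tool mm) [  2.8 -23.3 -18.2] spin 0.003 tiltdeg 1.9 F [-0.3  0.6  0.8] q [ 0.22  0.51  1.51  0.02  1.09 -1.64]
nut-frame XY mm -25.9 31.4 F shaker -0.1 0.6
lean of tool x (mrad) shaker X,Y 30.0 13.0
```

View pics/s2.png

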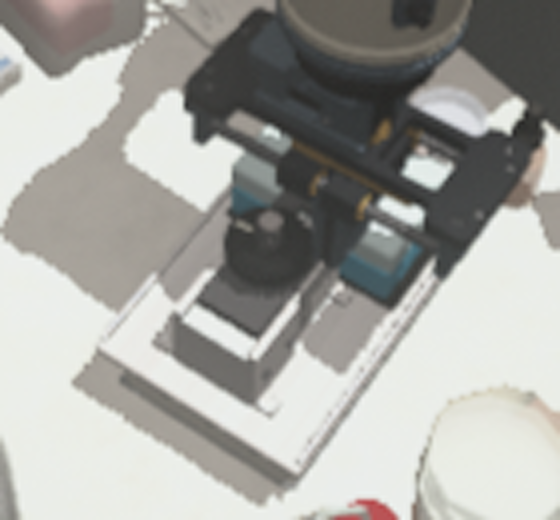

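Request:
{"fn": "jog_arm", "kwargs": {"steps": [[[1,-2.4,-4.5],0,1],[[1,-3.2,-3.9],0,1],[[1,-3.9,-3.2],0,1],[[1,-4.3,-2.6],0,1]]}}

```text
time_s: 4.9
tool_pos: [0.5585, 0.1758, 0.1461]
tool_rot: [0.377, 1.537, 0.66]
contact_force: [0.0, -0.9, 0.4]
width: 0.0005
```

```bash
cat > sl.py <<'E'
import sys
from go import *
s,A=relS(float(sys.argv[2]),float(sys.argv[3]),.147)
d=r.snapshot("scene");M=camT(d)
z=.1666+float(sys.argv[4])*.002
# rectify nut top in shaker frame: direct ray lookup per bearing
th=np.radians(np.arange(0,360,3));best=[]
g=cv2.cvtColor(d["img"],cv2.COLOR_RGB2GRAY).astype(np.float32)
off=np.array(eval(sys.argv[5])) if len(sys.argv)>5 else np.zeros(2)
vals=[]
for a in th:
    p=[]
    for rho in(11,13,15,17,19):
        w=NUT+off+(ex*np.cos(a)+ey*np.sin(a))*rho/1000
        uv=proj(d,[[*w,z]],M)[0];p.append(cv2.getRectSubPix(g,(1,1),tuple(map(float,uv)))[0,0])
    vals.append(np.mean(p))
vals=np.array(vals);o=np.argsort(-vals)[:8]
print("bright bearings",[(int(np.degrees(th[i])),int(vals[i])) for i in o],"median",int(np.median(vals)))
c=proj(d,[[*NUT,z]],M)[0];x,y=int(c[0]),int(c[1]);print("c",c.round(1))
cv2.imwrite(f"pics/{sys.argv[1]}.png",cv2.resize(d["img"][y-30:y+30,x-30:x+30,::-1],None,fx=9,fy=9,interpolation=cv2.INTER_CUBIC))
E
python3 sl.py s3 -44 8 0.4
```

```text
t 4.9 pos [0.5585 0.1758 0.1461] d(tool mm) [-1.1 -8.4 -4. ] spin 0.003 tiltdeg 1.93 F [ 0.  -0.9  0.4] q [ 0.19  0.5   1.55  0.02  1.06 -1.67]
nut-frame XY mm -40.0 16.4 F shaker -0.2 -0.9
lean of tool x (mrad) shaker X,Y 31.0 13.0
bright bearings [(324, 167), (321, 163), (327, 160), (318, 155), (330, 141), (213, 139), (315, 137), (210, 136)] median 66
c [266.8 227.7]
```

View pics/s3.png

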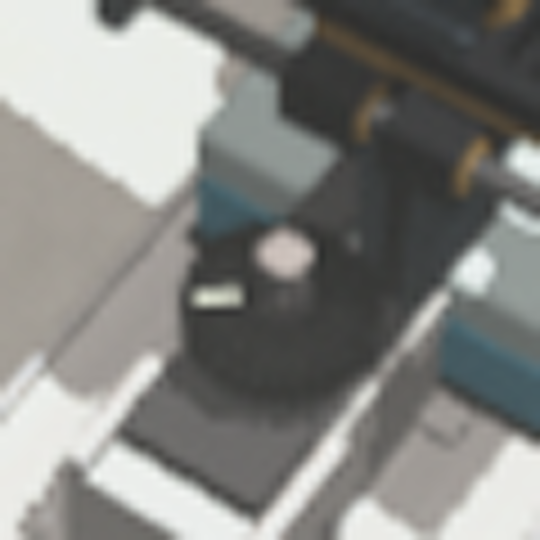

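Request:
{"fn": "jog_arm", "kwargs": {"steps": [[[0,-5,-1],0,1],[[0,-5,0],0,1],[[0,-5,1],0,1],[[0,-5,1],0,1],[[0,-5,1],0,1],[[0,-5,1],0,1]]}}

```text
time_s: 5.55
tool_pos: [0.5684, 0.144, 0.1448]
tool_rot: [0.447, 1.542, 0.729]
contact_force: [-1.1, 0.6, 0.1]
width: 0.0008
```

```bash
python3 sl.py s4 -43 -8 0.8
```

```text
t 5.55 pos [0.5684 0.144  0.1448] d(tool mm) [-2.2  8.9 -3.7] spin 0.003 tiltdeg 1.66 F [-1.1  0.6  0.1] q [ 0.14  0.5   1.55  0.02  1.07 -1.73]
nut-frame XY mm -39.3 -16.8 F shaker -0.9 0.8
lean of tool x (mrad) shaker X,Y 26.0 13.0
bright bearings [(345, 155), (348, 150), (342, 145), (351, 137), (339, 129), (213, 124), (210, 123), (207, 121)] median 66
c [266.9 227.5]
```

View pics/s4.png

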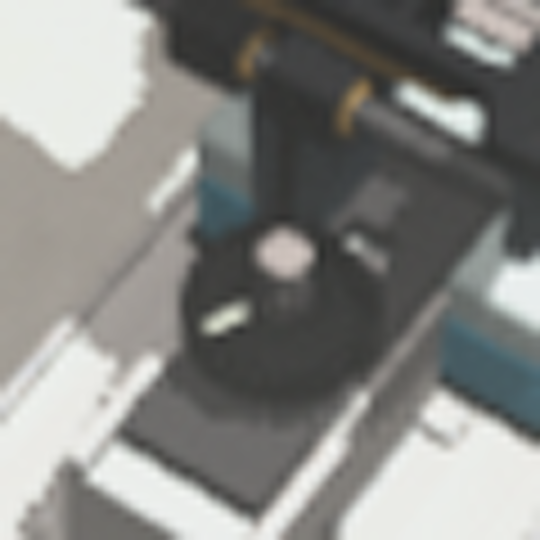

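Request:
{"fn": "jog_arm", "kwargs": {"steps": [[[0,0,3],0,1],[[0,0,3],0,1]]}}

```text
time_s: 5.8
tool_pos: [0.5706, 0.1429, 0.1441]
tool_rot: [0.593, 1.55, 0.874]
contact_force: [-20.4, -13.6, 16.0]
width: 0.0007
```

```bash
python3 sl.py s5 -43 -8 0.8
```

```text
t 5.8 pos [0.5706 0.1429 0.1441] d(tool mm) [-2.9 10.6 -5.5] spin 0.002 tiltdeg 1.17 F [-20.4 -13.6  16. ] q [ 0.14  0.51  1.54  0.02  1.08 -1.72]
nut-frame XY mm -37.4 -18.5 F shaker -23.3 -7.5
lean of tool x (mrad) shaker X,Y 17.0 11.0
bright bearings [(351, 157), (348, 154), (354, 147), (345, 142), (357, 128), (213, 125), (210, 124), (207, 122)] median 66
c [266.9 227.5]
```

Request:
{"fn": "jog_arm", "kwargs": {"steps": [[[-0.5,-4.5,2.3],0,1],[[-0.5,-4,3.1],0,1],[[-0.5,-3.3,3.8],0,1],[[0,-2.5,4.4],0,1]]}}

```text
time_s: 6.25
tool_pos: [0.5868, 0.1318, 0.1452]
tool_rot: [0.712, 1.554, 0.995]
contact_force: [-1.3, -0.7, 0.5]
width: 0.0006
```

```bash
sed -i 's/^NUT=np.array(\[0.6015,0.171\])/NUT=np.array([0.6039,0.1717])/' go.py; python3 sl.py s6 -20 -34 0.8
```

```text
t 6.25 pos [0.5868 0.1318 0.1452] d(tool mm) [-1.7 -0.3  7.4] spin 0.003 tiltdeg 0.97 F [-1.3 -0.7  0.5] q [ 0.11  0.53  1.5   0.01  1.11 -1.75]
nut-frame XY mm -27.4 -33.7 F shaker -1.5 -0.4
lean of tool x (mrad) shaker X,Y 13.0 11.0
bright bearings [(18, 179), (21, 170), (14, 169), (12, 150), (24, 147), (9, 126), (27, 116), (207, 106)] median 63
c [266.3 228.2]
```

View pics/s6.png

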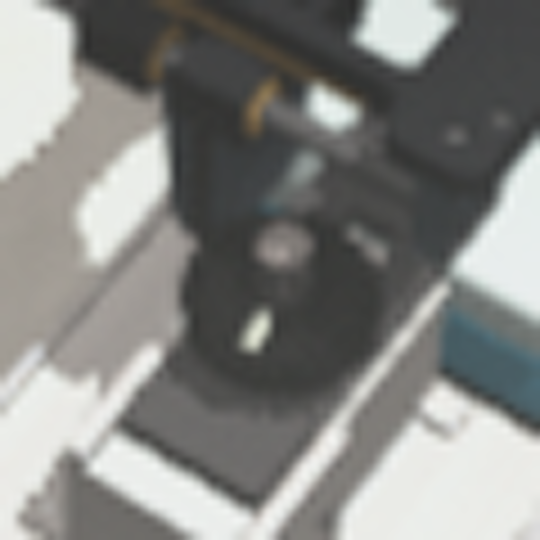

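Request:
{"fn": "jog_arm", "kwargs": {"steps": [[[0,0.5,5],0,1],[[0,0.5,5],0,1],[[0,0.7,5],0,1],[[0,0.7,5],0,1],[[0,0.7,5],0,1],[[0,0.7,5],0,1]]}}

```text
time_s: 6.9
tool_pos: [0.6199, 0.1389, 0.1458]
tool_rot: [0.129, 1.556, 0.409]
contact_force: [0.1, -6.7, -0.8]
width: 0.0003
```

```bash
python3 sl.py s7 16 -34 0.9
```

```text
t 6.9 pos [0.6199 0.1389 0.1458] d(tool mm) [-1.1  1.9  9.7] spin 0.001 tiltdeg 0.86 F [ 0.1 -6.7 -0.8] q [ 0.12  0.57  1.41  0.    1.15 -1.73]
nut-frame XY mm 6.3 -35.9 F shaker -1.7 -6.4
lean of tool x (mrad) shaker X,Y 15.0 2.0
bright bearings [(207, 113), (210, 111), (213, 107), (204, 107), (216, 103), (243, 103), (239, 103), (246, 102)] median 63
c [266.3 228.2]
```

View pics/s7.png

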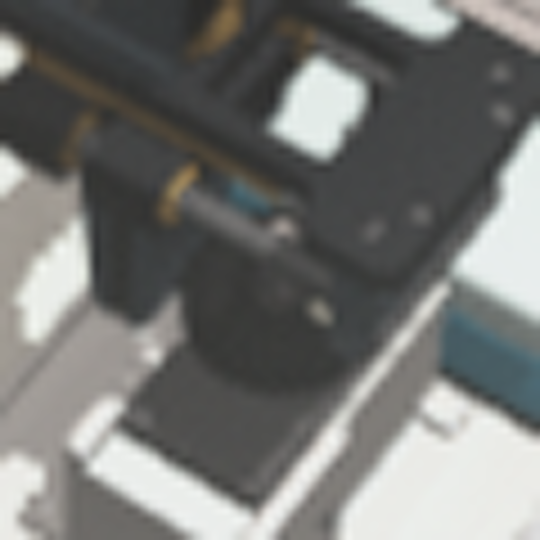

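Request:
{"fn": "jog_arm", "kwargs": {"steps": [[[0,0.7,5],0,1],[[0,0.7,5],0,1],[[0,1.2,4.9],0,1],[[0,1.2,4.9],0,1],[[0,2.2,4.6],0,1],[[0,3,4.1],0,1]]}}

```text
time_s: 7.55
tool_pos: [0.6497, 0.1552, 0.1465]
tool_rot: [-0.076, 1.552, 0.204]
contact_force: [-0.4, -0.7, 0.4]
width: 0.0003
```

```bash
python3 sl.py s8 40 -9 0.9
```

```text
t 7.55 pos [0.6497 0.1552 0.1465] d(tool mm) [-0.5 19.5  0.5] spin 0.001 tiltdeg 1.09 F [-0.4 -0.7  0.4] q [ 0.14  0.61  1.33  0.    1.19 -1.71]
nut-frame XY mm 39.5 -28.5 F shaker -0.6 -0.5
lean of tool x (mrad) shaker X,Y 19.0 -1.0
bright bearings [(207, 153), (204, 151), (201, 149), (210, 149), (198, 147), (213, 144), (195, 143), (216, 139)] median 71
c [266.3 228.2]
```

View pics/s8.png

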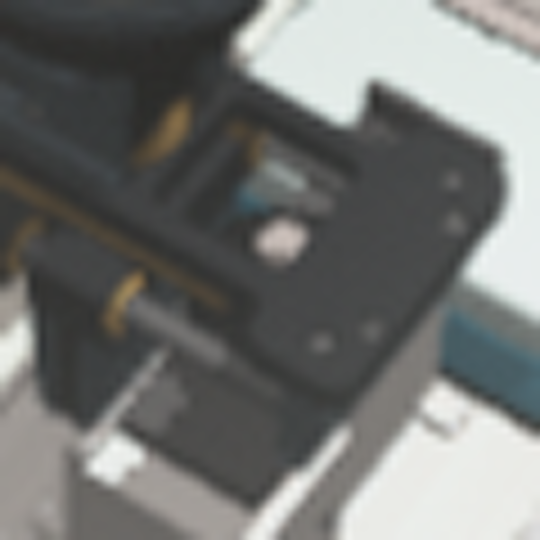

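```bash
python3 look.py w5 0.9
```

```text
t 7.6 pos [0.6501 0.1559 0.1465] d(tool mm) [ -1.3  63.  -40. ] spin 0.001 tiltdeg 1.11 F [-0.1  0.8 -0.4] q [ 0.15  0.61  1.32  0.    1.19 -1.71]
nut-frame XY mm 40.1 -27.9 F shaker 0.1 0.8
lean of tool x (mrad) shaker X,Y 19.0 -1.0
nut px*1.5 [482. 271.]
  bearing -15 n 13 r 9.0
  bearing -5 n 19 r 9.5
  bearing 5 n 29 r 10.2
  bearing 15 n 40 r 10.7
  bearing 25 n 42 r 10.9
  bearing 35 n 46 r 11.1
  bearing 45 n 46 r 11.1
  bearing 55 n 40 r 10.7
  bearing 65 n 35 r 10.3
  bearing 75 n 23 r 9.6
  bearing 85 n 15 r 9.1
  bearing 95 n 3 r 8.3
  bearing 115 n 12 r 13.2
  bearing 125 n 116 r 15.8
  bearing 135 n 36 r 14.8
```

View pics/w5.png

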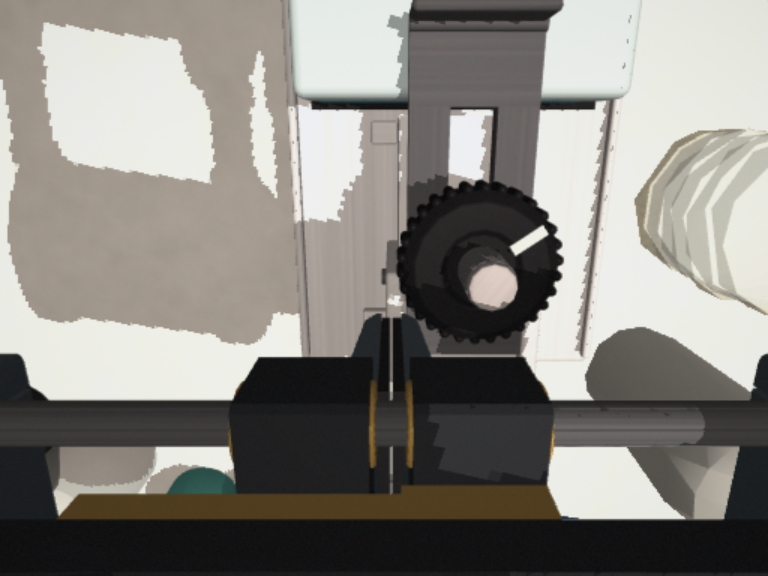

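Request:
{"fn": "jog_arm", "kwargs": {"steps": [[[0,5,-1],0,1],[[0,5,-1],0,1],[[0,5,1],0,1],[[0,5,0],0,1],[[0,5,-1],0,1],[[0,5,-1],0,1]]}}

```text
time_s: 8.25
tool_pos: [0.6456, 0.1845, 0.1484]
tool_rot: [-0.176, 1.534, 0.104]
contact_force: [7.5, 0.6, -2.2]
width: 0.0004
```

```bash
python3 look.py w6 1|grep -v " r [89]\| r 1[01]"
```

```text
t 8.25 pos [0.6456 0.1845 0.1484] d(tool mm) [ -0.4  34.2 -43.6] spin 0.001 tiltdeg 2.08 F [ 7.5  0.6 -2.2] q [ 0.19  0.6   1.33 -0.    1.17 -1.66]
nut-frame XY mm 43.6 0.8 F shaker 7.4 -1.5
lean of tool x (mrad) shaker X,Y 36.0 -6.0
nut px*1.5 [388. 260.]
  bearing -175 n 45 r 15.3
  bearing 165 n 50 r 15.2
  bearing 175 n 131 r 15.9
```

View pics/w6.png

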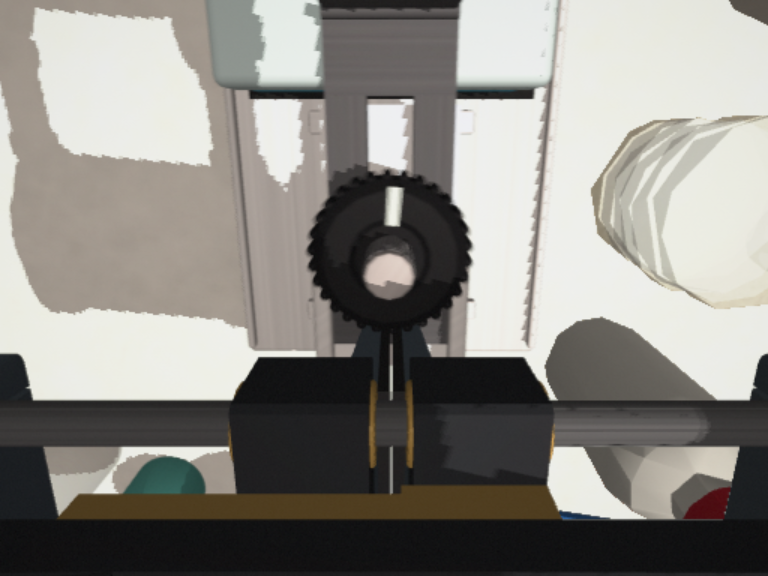

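Request:
{"fn": "jog_arm", "kwargs": {"steps": [[[0.5,5,-0.8],0,1],[[0.5,5,-0.8],0,1],[[0.5,4.8,-1.7],0,1],[[0,4.4,-2.7],0,1],[[0,3.8,-3.5],0,1],[[0,3.1,-4.1],0,1],[[0,2.3,-4.6],0,1]]}}

```text
time_s: 9.0
tool_pos: [0.6207, 0.2107, 0.1479]
tool_rot: [-0.137, 1.526, 0.144]
contact_force: [2.9, 3.8, 2.7]
width: 0.0005
```

```bash
python3 look.py w7 1|grep -v " r [89]\| r 1[01]"
```

```text
t 9.0 pos [0.6207 0.2107 0.1479] d(tool mm) [ -0.3   2.2 -27. ] spin 0.002 tiltdeg 2.55 F [2.9 3.8 2.7] q [ 0.24  0.58  1.38 -0.    1.14 -1.61]
nut-frame XY mm 26.9 32.9 F shaker 3.9 2.8
lean of tool x (mrad) shaker X,Y 44.0 -6.0
nut px*1.5 [287. 311.]
  bearing -115 n 4 r 12.5
  bearing -105 n 92 r 15.8
  bearing -95 n 49 r 15.7
  bearing -45 n 58 r 12.0
  bearing -35 n 61 r 12.3
  bearing -25 n 58 r 12.1
```

View pics/w7.png

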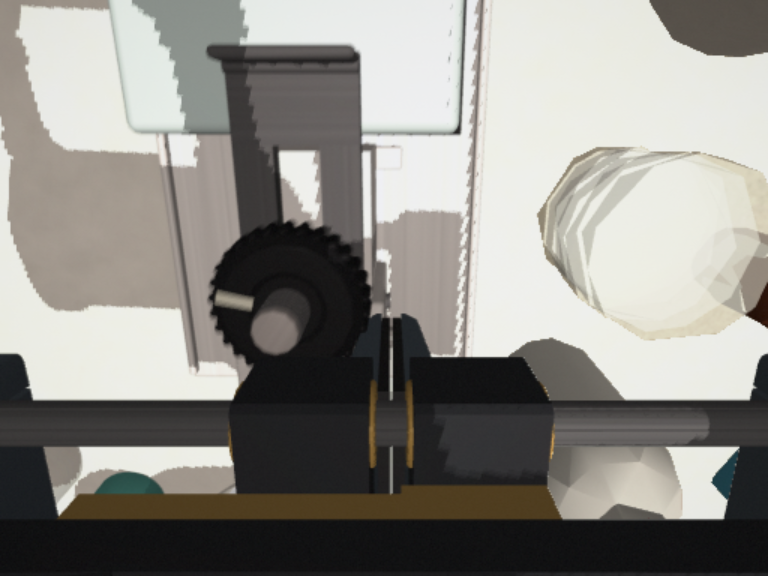

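Request:
{"fn": "jog_arm", "kwargs": {"steps": [[[0,0.7,-5],0,1],[[0,-0.3,-5],0,1],[[0,-0.7,-5],0,1],[[0,-0.7,-5],0,1],[[0,-0.7,-5],0,1],[[0,-0.7,-5],0,1],[[0,-0.7,-5],0,1],[[0,-0.7,-5],0,1],[[0,-0.7,-5],0,1]]}}

```text
time_s: 9.95
tool_pos: [0.5732, 0.1993, 0.1472]
tool_rot: [0.085, 1.526, 0.367]
contact_force: [-0.2, 1.6, 0.4]
width: 0.0005
```

```bash
python3 sl.py s9 -16 34 1.3
```

```text
t 9.95 pos [0.5732 0.1993 0.1472] d(tool mm) [ 0.4 -1.   5.9] spin 0.002 tiltdeg 2.56 F [-0.2  1.6  0.4] q [ 0.23  0.52  1.51  0.01  1.07 -1.62]
nut-frame XY mm -21.9 35.0 F shaker 0.2 1.6
lean of tool x (mrad) shaker X,Y 44.0 4.0
bright bearings [(9, 129), (12, 128), (6, 118), (14, 116), (3, 103), (18, 99), (207, 97), (204, 96)] median 59
c [266.3 228. ]
```

View pics/s9.png

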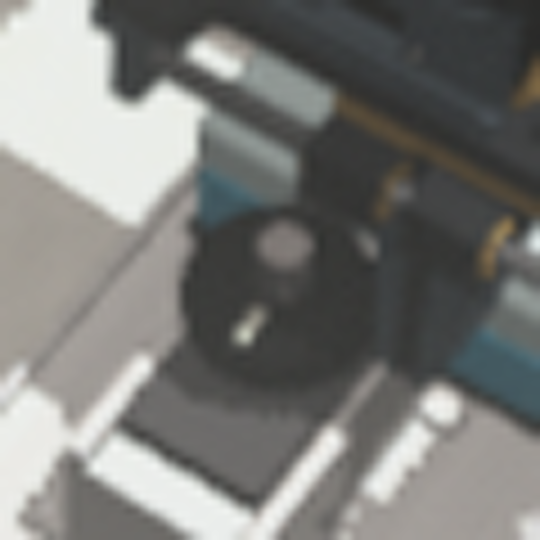

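Request:
{"fn": "jog_arm", "kwargs": {"steps": [[[0,-2.2,-4.6],0,1],[[0,-3.1,-4.1],0,1],[[0,-3.8,-3.5],0,1],[[0,-4.4,-2.7],0,1],[[0,-4.9,-1.8],0,1],[[0,-5,-0.5],0,1],[[0,-5,0.5],0,1]]}}

```text
time_s: 10.7
tool_pos: [0.5619, 0.1635, 0.1454]
tool_rot: [0.082, 1.531, 0.363]
contact_force: [-1.6, 0.3, -0.1]
width: 0.0007
```

```bash
python3 sl.py s10 -42 8 1.6
```

```text
t 10.7 pos [0.5619 0.1635 0.1454] d(tool mm) [-1.6  4.3  0.7] spin 0.002 tiltdeg 2.3 F [-1.6  0.3 -0.1] q [ 0.18  0.49  1.56  0.01  1.04 -1.68]
nut-frame XY mm -42.7 3.7 F shaker -1.5 0.7
lean of tool x (mrad) shaker X,Y 40.0 3.0
bright bearings [(66, 160), (69, 158), (63, 151), (72, 140), (207, 139), (204, 137), (210, 136), (201, 135)] median 65
c [266.3 227.9]
```

View pics/s10.png

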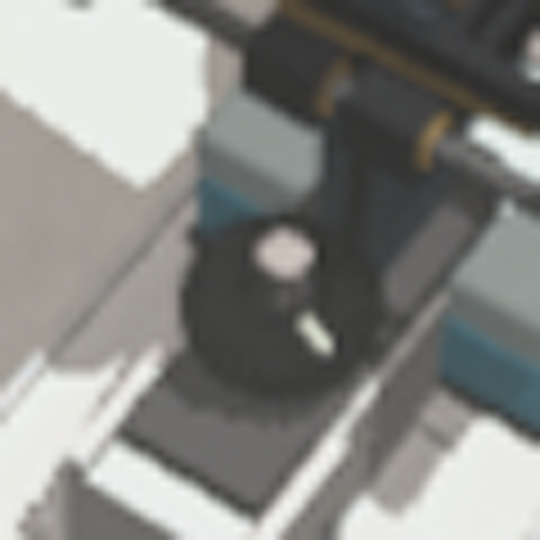

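Request:
{"fn": "jog_arm", "kwargs": {"steps": [[[0,-5,1.3],0,1],[[0,-5,1.3],0,1],[[0,-5,1.3],0,1],[[0,-4.9,1.9],0,1],[[0,-4.4,2.8],0,1],[[0,-3.8,3.6],0,1],[[0,-3,4.3],0,1],[[0,-2.2,4.8],0,1]]}}

```text
time_s: 11.55
tool_pos: [0.587, 0.132, 0.1445]
tool_rot: [0.124, 1.545, 0.405]
contact_force: [-2.5, -2.8, 2.6]
width: 0.0006
```

```bash
python3 sl.py s11 -17 -35 1.8
```

```text
t 11.55 pos [0.587  0.132  0.1445] d(tool mm) [-2.2 -1.5 10.3] spin 0.002 tiltdeg 1.45 F [-2.5 -2.8  2.6] q [ 0.12  0.52  1.51  0.01  1.09 -1.74]
nut-frame XY mm -27.2 -33.5 F shaker -3.2 -2.0
lean of tool x (mrad) shaker X,Y 25.0 3.0
bright bearings [(150, 112), (147, 111), (153, 107), (144, 103), (156, 99), (198, 97), (201, 97), (204, 96)] median 63
c [266.3 227.8]
```

View pics/s11.png

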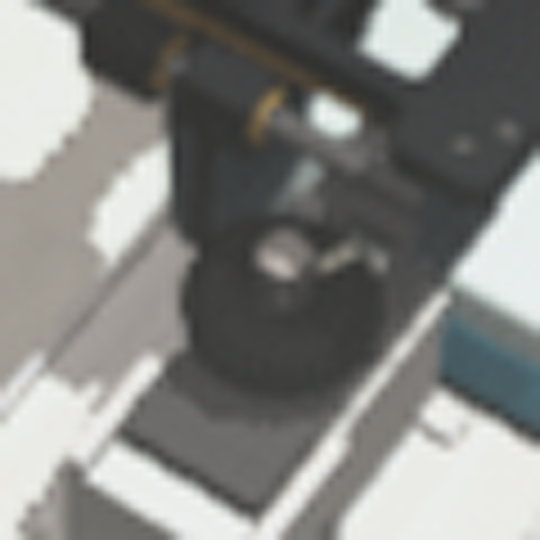

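Request:
{"fn": "jog_arm", "kwargs": {"steps": [[[0,-1,5],0,1],[[0,0,5],0,1],[[0,0.7,5],0,1],[[0,0.7,5],0,1],[[0,0.7,5],0,1],[[0,0.7,5],0,1],[[0,0.7,5],0,1],[[0,0.7,5],0,1],[[0,1.2,4.9],0,1]]}}

```text
time_s: 12.5
tool_pos: [0.6352, 0.1436, 0.1452]
tool_rot: [-0.228, 1.543, 0.053]
contact_force: [-0.4, -3.4, 0.0]
width: 0.0008
```

```bash
python3 look.py w8 2.2|grep -v " r [89]\| r 1[01]"
```

```text
t 12.5 pos [0.6352 0.1436 0.1452] d(tool mm) [ -2.8  70.6 -22.2] spin 0.001 tiltdeg 1.59 F [-0.4 -3.4  0. ] q [ 0.13  0.58  1.38 -0.    1.15 -1.72]
nut-frame XY mm 22.3 -35.6 F shaker -1.3 -3.1
lean of tool x (mrad) shaker X,Y 27.0 -6.0
nut px*1.5 [505. 331.]
  bearing -95 n 82 r 15.4
  bearing -85 n 64 r 15.4
```

View pics/w8.png

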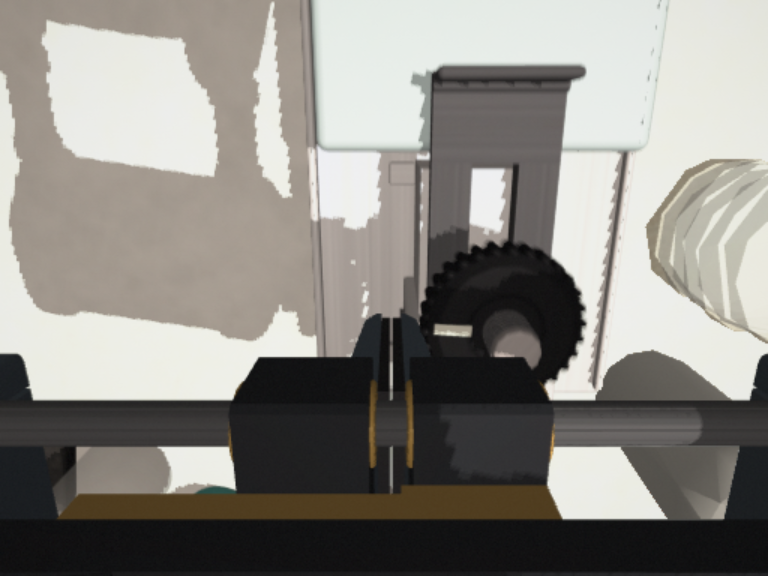

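Request:
{"fn": "jog_arm", "kwargs": {"steps": [[[0,2.4,4.6],0,1],[[0,3.3,4.1],0,1],[[0,4,3.4],0,1],[[0,4.6,2.6],0,1],[[0,5,1.7],0,1],[[0,5,0.6],0,1],[[0,5,-0.4],0,1],[[0,5,-1],0,1],[[0,5,-1],0,1]]}}

```text
time_s: 13.45
tool_pos: [0.6443, 0.1899, 0.1466]
tool_rot: [-0.178, 1.532, 0.103]
contact_force: [12.2, 1.4, -2.7]
width: 0.0
```

```bash
python3 look.py w9 2.5|grep -v " r [89]\| r 1[01]"
```

```text
t 13.45 pos [0.6443 0.1899 0.1466] d(tool mm) [ -2.2  28.7 -43.8] spin 0.002 tiltdeg 2.24 F [12.2  1.4 -2.7] q [ 0.2   0.6   1.33 -0.    1.16 -1.65]
nut-frame XY mm 43.8 6.4 F shaker 12.1 -2.0
lean of tool x (mrad) shaker X,Y 38.0 -7.0
nut px*1.5 [369. 264.]
  bearing 15 n 64 r 13.3
  bearing 25 n 114 r 14.6
```

View pics/w9.png

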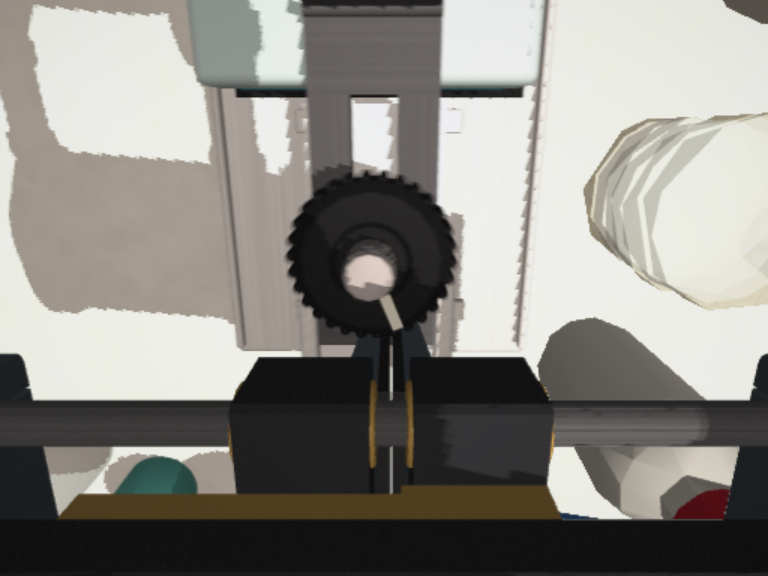

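Request:
{"fn": "jog_arm", "kwargs": {"steps": [[[0,5,-0.8],0,1],[[0,4.8,-1.7],0,1],[[0,4.4,-2.7],0,1],[[0,3.8,-3.5],0,1],[[0,3.1,-4.1],0,1],[[0,2.3,-4.6],0,1],[[0,1,-5],0,1],[[0,-0.1,-5],0,1]]}}

```text
time_s: 14.3
tool_pos: [0.6088, 0.2109, 0.1457]
tool_rot: [-0.096, 1.529, 0.186]
contact_force: [1.3, 3.1, 0.9]
width: 0.0003
```

```bash
python3 look.py w10 2.7|grep -v " r [89]\| r 1[01]"
```

```text
t 14.3 pos [0.6088 0.2109 0.1457] d(tool mm) [ -1.9  -1.3 -15.5] spin 0.003 tiltdeg 2.41 F [1.3 3.1 0.9] q [ 0.24  0.57  1.41 -0.    1.12 -1.61]
nut-frame XY mm 15.5 36.3 F shaker 2.1 2.6
lean of tool x (mrad) shaker X,Y 42.0 -4.0
nut px*1.5 [275. 351.]
  bearing -55 n 32 r 12.1
  bearing -45 n 3 r 13.7
  bearing 95 n 45 r 15.0
  bearing 105 n 95 r 15.5
```

View pics/w10.png

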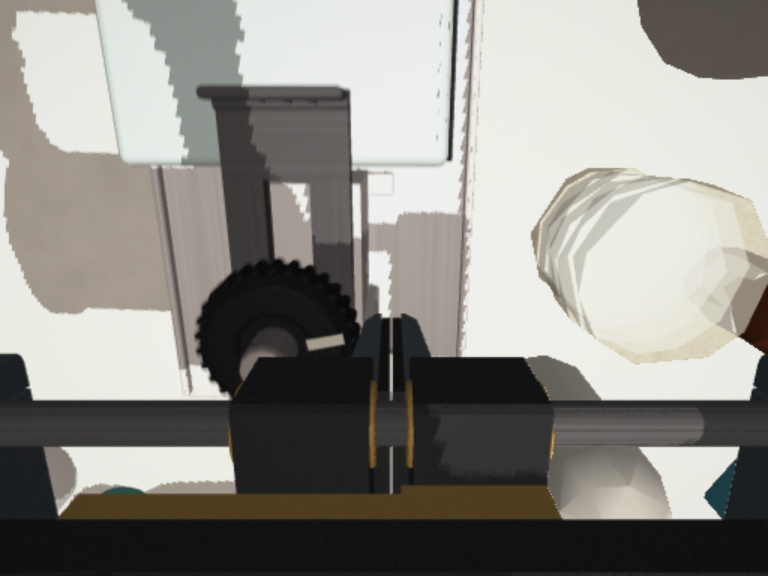

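Request:
{"fn": "jog_arm", "kwargs": {"steps": [[[0,-0.8,-5],0,1],[[0,-0.7,-5],0,1],[[0,-0.7,-5],0,1],[[0,-0.7,-5],0,1],[[0,-0.7,-5],0,1],[[0,-0.7,-5],0,1],[[0,-0.7,-5],0,1]]}}

```text
time_s: 15.05
tool_pos: [0.5737, 0.2, 0.1456]
tool_rot: [0.096, 1.525, 0.378]
contact_force: [-0.2, 2.7, 2.3]
width: 0.0005
```

```bash
python3 sl.py s12 -17 60 3; python3 look.py w11 3|grep bear
```

```text
t 15.05 pos [0.5737 0.2    0.1456] d(tool mm) [-1.1 24.5  4.4] spin 0.003 tiltdeg 2.6 F [-0.2  2.7  2.3] q [ 0.23  0.52  1.51  0.01  1.06 -1.62]
nut-frame XY mm -21.2 35.5 F shaker 0.5 2.7
lean of tool x (mrad) shaker X,Y 45.0 4.0
bright bearings [(177, 116), (174, 115), (180, 111), (171, 107), (183, 103), (168, 97), (186, 94), (189, 86)] median 58
c [266.3 227.2]
```

View pics/s12.png

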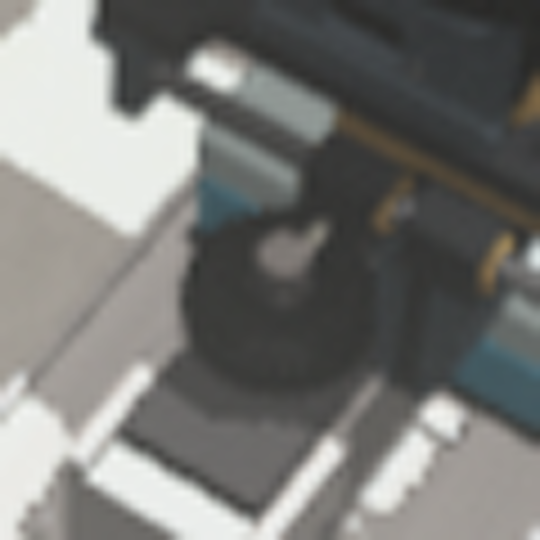

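View pics/w11.png

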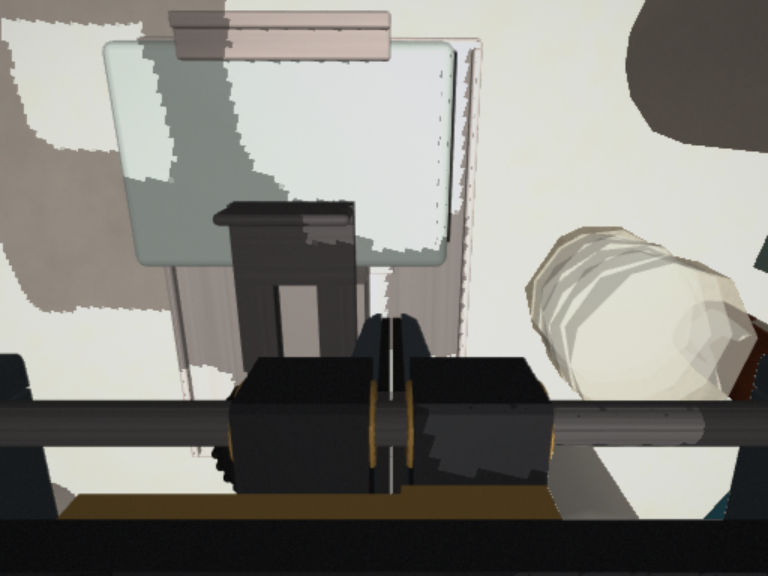

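Request:
{"fn": "jog_arm", "kwargs": {"steps": [[[0,12,0],0,1],[[-20,5,0],0,1],[[-10,0,-25],0,1],[[0,0,-35],0,1],[[0,-15,-26],0,1],[[0,-25,0],0,1],[[0,-15,0],0,1],[[0,0,0],0,1]]}}

```text
time_s: 15.95
tool_pos: [0.4964, 0.1402, 0.1719]
tool_rot: [0.048, 1.528, 0.331]
contact_force: [0.2, 0.2, -0.2]
width: 0.0004
```

```bash
python3 sl.py s13 -106 0 3;python3 - <<'E'
from go import *
d=r.snapshot("scene");M=camT(d);C=cloud(d,M)
W=C[...,:2]-NUT;X=W@ex*1000;Y=W@ey*1000;rr=np.hypot(X,Y)
m=(rr<22)&(rr>13)&(C[...,2]>.15);print("nut top z",np.median(C[...,2][m]),m.sum())
m=(rr<5)&(C[...,2]>.175);print("stud z",np.median(C[...,2][m]),m.sum())
m=(abs(Y)<18)&(X>28)&(X<40)&(C[...,2]>.12);print("strap z",np.median(C[...,2][m]))
m=(abs(Y)<18)&(X>-90)&(X<-65)&(C[...,2]>.146)&(C[...,2]<.165);print("lip",m.sum(),X[m].min() if m.any() else 0,np.median(X[m]),np.median(C[...,2][m]))
E
```

```text
t 15.95 pos [0.4964 0.1402 0.1719] d(tool mm) [25.2  0.5  5. ] spin 0.003 tiltdeg 2.45 F [ 0.2  0.2 -0.2] q [ 0.15  0.37  1.7   0.01  1.03 -1.7 ]
nut-frame XY mm -112.0 -0.6 F shaker 0.2 0.1
lean of tool x (mrad) shaker X,Y 43.0 2.0
bright bearings [(180, 189), (177, 186), (183, 179), (174, 173), (186, 164), (171, 150), (189, 147), (192, 132)] median 71
c [266.3 227.2]
nut top z 0.17073077118323465 152
stud z 0.18385189033299798 13
strap z 0.13678446336200412
lip 35 -78.8314543308988 -74.40945848509759 0.15138396233428908
```

View pics/s13.png

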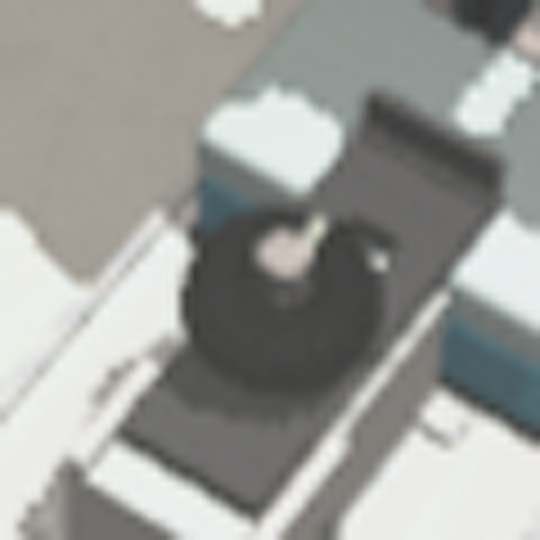

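Request:
{"fn": "jog_arm", "kwargs": {"steps": [[[15,0.5,4],0,1],[[12,0,0],0,1],[[2,0,0],0,1],[[0,0,8],0,1],[[0,0,8],0,1],[[0,0,5],0,1]]}}

```text
time_s: 16.65
tool_pos: [0.5221, 0.1529, 0.1432]
tool_rot: [0.066, 1.529, 0.351]
contact_force: [-1.7, -1.0, -0.4]
width: 0.0005
```

```bash
python3 -c "
from go import *
relS(-56,0,.142)"
```

```text
t 16.65 pos [0.5221 0.1529 0.1432] d(tool mm) [ 2.3 -4.6 27.7] spin 0.006 tiltdeg 2.42 F [-1.7 -1.  -0.4] q [ 0.17  0.45  1.67  0.01  0.99 -1.69]
nut-frame XY mm -83.8 4.4 F shaker -1.9 -0.5
lean of tool x (mrad) shaker X,Y 42.0 3.0
```

Request:
{"fn": "jog_arm", "kwargs": {"steps": [[[0,-0.7,6],0,1],[[0,-0.7,6],0,1],[[0,-0.7,6],0,1],[[0,-0.7,4],0,1]]}}

```text
time_s: 17.05
tool_pos: [0.5466, 0.1569, 0.1448]
tool_rot: [0.062, 1.528, 0.348]
contact_force: [-0.5, 0.1, -1.1]
width: 0.0003
```

```bash
python3 sl.py s14 -56 0 3
```

```text
t 17.05 pos [0.5466 0.1569 0.1448] d(tool mm) [-2.1 -1.6  3.2] spin 0.006 tiltdeg 2.46 F [-0.5  0.1 -1.1] q [ 0.17  0.47  1.61  0.01  1.02 -1.69]
nut-frame XY mm -59.1 1.6 F shaker -0.4 0.2
lean of tool x (mrad) shaker X,Y 43.0 3.0
bright bearings [(180, 188), (177, 185), (183, 178), (174, 172), (186, 162), (171, 148), (189, 145), (192, 129)] median 65
c [266.3 227.2]
```

View pics/s14.png

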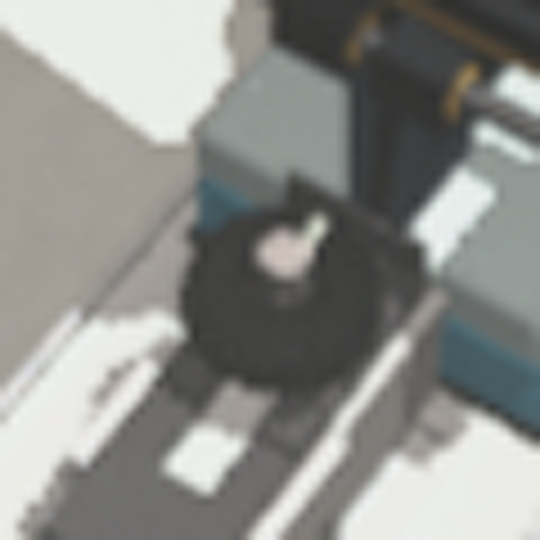

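Request:
{"fn": "jog_arm", "kwargs": {"steps": [[[0,0,3],0,1],[[0,0,2],0,1],[[0,0,1.5],0,1]]}}

```text
time_s: 17.4
tool_pos: [0.5523, 0.1584, 0.1449]
tool_rot: [0.068, 1.53, 0.354]
contact_force: [-12.3, -5.4, 9.0]
width: 0.0003
```

```bash
python3 -c "
from go import *
relS(-56,0,.142)"
```

```text
t 17.4 pos [0.5523 0.1584 0.1449] d(tool mm) [ 2.8 -1.5 -2.9] spin 0.006 tiltdeg 2.31 F [-12.3  -5.4   9. ] q [ 0.17  0.48  1.59  0.01  1.03 -1.69]
nut-frame XY mm -53.2 1.5 F shaker -13.4 -1.8
lean of tool x (mrad) shaker X,Y 40.0 3.0
```

Request:
{"fn": "jog_arm", "kwargs": {"steps": [[[0,0,-6],0,1],[[0,0,-10],0,1],[[-15,0,-5],0,1],[[-30,0,0],0,1],[[-30,0,-20],0,1],[[0,0,0],0,1],[[0,0,0],0,1]]}}

```text
time_s: 18.1
tool_pos: [0.507, 0.1449, 0.2245]
tool_rot: [0.055, 1.527, 0.34]
contact_force: [0.5, 0.4, -0.0]
width: 0.0003
```

```bash
python3 sl.py s15 -106 0 3;python3 - <<'E'
from go import *
d=r.snapshot("scene");M=camT(d);C=cloud(d,M)
W=C[...,:2]-NUT;X=W@ex*1000;Y=W@ey*1000
m=(abs(Y)<15)&(X>50)&(X<100)&(C[...,2]>.125)&(C[...,2]<.15);print("tail X max",np.percentile(X[m],98),"z",np.median(C[...,2][m]))
m=(abs(Y)<18)&(X>-90)&(X<-25)&(C[...,2]>.146)&(C[...,2]<.16);print("lip",m.sum(),np.median(X[m]),np.median(C[...,2][m]))
s0=pickle.load(open("scene.pkl","rb"));
cv2.imwrite("pics/cmp.png",np.hstack([cv2.resize(q["img"][170:300,205:335,::-1],None,fx=3,fy=3,interpolation=cv2.INTER_CUBIC) for q in(s0,d)]))
B0=cloud(s0,camT(s0))
for nm,Q,im in(("0",B0,s0),("1",C,d)):
    W=Q[...,:2]-NUT;x=W@ex*1000;y=W@ey*1000
    m=(abs(Q[...,2]-.128)<.004)&(abs(y)>30)&(abs(y)<75)&(x>-150)&(x<-40);print("lid",nm,m.sum(),x[m].max().round(1),np.percentile(y[m],[1,99]).round(1))
E
```

```text
t 18.1 pos [0.507  0.1449 0.2245] d(tool mm) [77.2 -1.1 -8.8] spin 0.006 tiltdeg 2.48 F [ 0.5  0.4 -0. ] q [ 0.16  0.32  1.61  0.01  1.17 -1.7 ]
nut-frame XY mm -100.5 0.9 F shaker 0.6 0.2
lean of tool x (mrad) shaker X,Y 43.0 3.0
bright bearings [(180, 190), (177, 187), (183, 180), (174, 174), (186, 165), (171, 151), (189, 147), (192, 133)] median 72
c [266.3 227.2]
tail X max 84.46929928231508 z 0.13610862545127345
lip 23 -33.708516214152 0.15281738049687688
lid 0 578 -49.3 [-58.3  59.3]
lid 1 602 -50.1 [-58.7  59.2]
```

View pics/cmp.png

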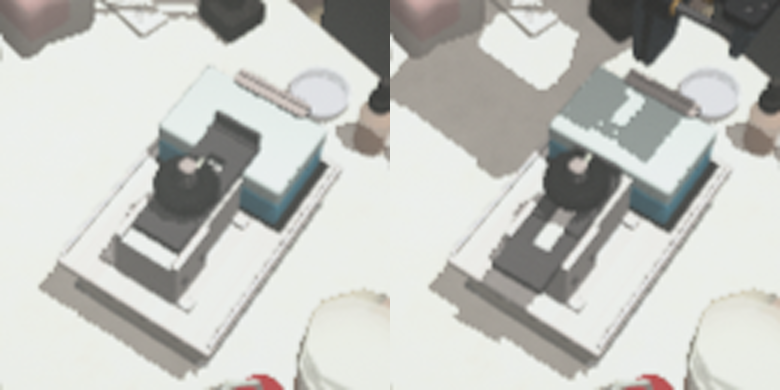

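```bash
python3 -c "
from cell import r
print(r.job_done())"
```

```text
the job is handed in; nothing more can be done
None
```

The nut is backed off three turns, and after that the strap was pushed off the box to its stop. I handed the job in at about 18 s; the interface gave no verdict.

**How it was done:** I rolled the closed fingertips around the knurled rim, and followed the white index line in the wrist and scene pictures. Then I lifted the arm clear and pushed the strap by its lip until the force rose to about 13 N at the stop.

**Last checks:**
- **Nut:** the index line points back at the box (180°) after about 1077–1080° of tracked turning. After the turning, the nut top stood 34 mm above the strap top, which matches three turns. The index line was unchanged after the push.
- **Strap:** the lip moved 40.7 mm and the tail about 42 mm by depth reading. The strap lies flat and its nose is off the box.
- **Box:** the lid edges are within 1 mm of where they started.
- **Robot:** the arm is clear, with no contact force.

**What disagreed or was not measured:**
- My first estimate of the nut centre was about 2.5 mm off. The fingertip slipped for part of the first round until I corrected it by touch.
- The tool picked up a lean of about 2.5° from pressing, with no visible effect.
- I checked the bystanders only by eye in the final scene crop, which shows just some of them. Those had not visibly moved.

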